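# Prise two nested drawn cups apart and sort them by size

## Task

A small drawn steel cup is nested tight in a larger one on the knock-out stand. Press the stand's lever fully down to prise the small cup up out of the large one while the large one stays on its seat, then stand the small cup upright in the small round dish and the large cup upright in the large round dish. Do not knock over or shift the loose nut and bolt on the table.

Things in the scene. Friction and masses are not known exactly. Their poses are not given: they have to be found in the camera images.
- small: the small cup, with its origin at the centre of its underside, z along its axis towards its open mouth (same part as point small_cup)
- large: the large cup, with its origin at the centre of its underside, z along its axis towards its open mouth (same part as point large_cup)
- small_cup (a point): centre (half-way up, 22.5 mm above its underside) of the small plain steel cup: open at the top, closed flat bottom, 45 mm tall, outside diameter 45 mm at the bottom and 51 mm at the rim, wall 3 mm, 0.13 kg. Starts nested inside the large cup, standing on its floor, its rim 2 mm below the large rim and only 1.5 mm of gap round it. z is its axis, up.
- large_cup (a point): centre (half-way up, 25 mm above its underside) of the large plain steel cup: open at the top, 50 mm tall, outside diameter 54 mm at the bottom and 60 mm at the rim, wall 3 mm, floor 3 mm thick with a 28 mm hole in the middle, 0.2 kg. Starts standing on the seat of the stand. z is its axis, up.
- seat (a point): top centre of the stand's seat, 70 mm above the table: a 98 mm square dark steel top with a 4 mm high locating ring (62 mm inside, 72 mm outside) and a 28 mm hole, through which a 22 mm flat-topped ejector pin rises. x of this frame points away from the lever. The stand is fixed to the table.
- lever (a joint): angle of the stand's lever, rad: 0 = up (at rest), 0.45 = fully down (end stop). It has stiff friction (about 8 N at the pad) and stays where it is left. It drives the ejector pin straight up, 80 mm per rad; fully down, the pin stands 35 mm above the seat and the small cup is lifted 32 mm, so that its top 30 mm stand free above the large rim; there it stays while the lever is down. The pin goes through the large cup's floor hole and does not lift the large cup.
- lever_pad (a point): middle of the top face of the black rubber pad (46 x 42 mm) on the lever's end, to be pressed down from above; about 88 mm above the table when up, 37 mm when fully down. It moves on an arc of 120 mm radius round lever_pivot
- lever_pivot (a point): the lever's pivot on the stand, 41 mm above the table; the pivot axis is level, square to the line from the pivot to the seat; the pad lies on the other side of the pivot from the seat and moves in the upright plane through both
- dish_small (a point): centre of the floor (3 mm above the table) of the small round steel dish, 64 mm inside and 72 mm outside diameter, rim 8 mm above the table, fixed
- dish_large (a point): centre of the floor (3 mm above the table) of the large round steel dish, 84 mm inside and 92 mm outside diameter, rim 8 mm above the table, fixed
- nut: loose hexagon nut lying on the table, 24 x 28 x 12 mm, a bystander; origin under its centre
- bolt: loose bolt standing on its head on the table, 26 x 24 x 69 mm, a bystander; origin under its centre
There are look-alikes about, which are no part of the job. What is shaped like the part that bears dish_small but brown is not meant.

How it is judged:
By the outcome, as a careful person would: the job done as asked, in the order asked, and still so for the second after the job is handed in, with the robot touching nothing.
It also fails if it takes over 59 s, if anything falls off the work surface, if the arm or the gripper's body presses on something with over 40 N, if the wrist force passes 120 N, or if a joint passes its speed limit or range.

## Robot

A 6-joint arm with a two-finger parallel gripper is mounted at the origin on the work surface; the furniture and walls round the work are solid. World frame = base frame: x ahead of the robot, y to its left, z up, the work surface at z = 0. Lengths are in m, angles in rad, forces in N, time in s.
With the tool pointing down it reaches from about 0.275 to 0.75 m from the base axis. Payload 10.2 kg.
Tool frame: the origin (TCP) lies midway between the tips of the shut fingers; the grasp point (between the pads) lies r.tcp_to_grasp behind it (r.tcp_to_grasp is the distance from the TCP to the grasp point, in m); x points along the fingers, z is the direction in which the jaws open and shut, and the axes are right-handed (so a half turn about x gives the same grasp; the last joint's range is limited). The gripper opens to 85 mm and grips with 20 to 120 N. Pads are 22 mm wide; open, the fingers measure 114 mm over their backs; the gripper's body (76 mm by 85 mm) begins 54 mm behind the grasp point. The pads swing forward as they close: fully open they stand 13 mm farther back than shut.
Start: joints at [0.981, 0.313, 1.498, -0, 1.331, -0.223], TCP at [0.188, 0.49, 0.231] pointing down, gripper open.
Joint ranges: [-2.94, 2.94], [-0.97, 2.17], [0.19, 2.56], [-1.23, 4.37], [0.02, 3.11], [-2.88, 2.88]. Speed limits (rad/s): [2.39, 2.39, 3.01, 3.14, 3.14, 3.14].

## Interface

Orientations are given as a 3x3 rotation matrix whose columns are the frame's x, y, z axes.
In Python, from cell import r, read_camera, camera_model gives the robot as it stands. The module is installed in compiled form; this text tells all that it offers.
- The arm moves only by the shell command python3 -m pendant 'ROWS' [FORCE]. ROWS is JSON, a list of rows, each an object of numbers: "x", "y", "z": the shift along the tool's x, y, z in mm; "twist": the turn about the tool's x in degrees; "gripper": the opening, from 0 (shut) to 1 (fully open). A call has 1 to 8 rows; each row shifts and turns the commanded pose from where the row before left it, along the tool's axes as they then stand; what a row does not reach is not made up. A row lasts 1/12 s, in which the tool goes at most 41.7 mm and 7.16 degrees, less where a joint would pass 70% of its speed; a pose out of reach is approached as far as the arm can. A call is refused whole if a number of a shift passes 41.7 or a number of a turn 7.16, either way. A call with a gripper value outside its range is refused whole. The fingers move at their own pace and stop on an object; FORCE is the grip in N (left out, the last holds). Time passes only in rows, so rows that do not move let the fingers close. It gives the time, the measured TCP pose, the force and the opening at its end, in the units of the state.
- r.observe(): the state, without advancing time (a new reading comes with each control period).
- read_camera(name): name is "scene" or "top"; returns the picture (384x512x3 uint8, blue, green, red); there is no depth.
- camera_model(name): a dict with "fov_y" (degrees; the focal length in pixels is half the picture's height over the tangent of half this angle, whatever the lens; pixels are square), "cx", "cy" (the principal point, pixels), "T" (4x4, takes a point from camera to world coordinates). Camera axes: x right, y up, looking along -z (the intrinsics and any distortion apply to the point x, -y, -z); pixel columns grow to the right and rows downward; lengths in m; the calibration is good to about 2 mm. A picture is of the moment at which its call begins. camera_model takes no time and is no camera call.
- r.sign_off(): hands the job in, once; it reports no verdict.
The state is a dict: "time_s": time; "joint_pos": joint angles; "joint_velocities": joint speeds; "tau": joint torques, N m; "tcp_pos": TCP position; "tcp_rot": TCP orientation; "wrist_force": force on the tool from outside, world axes, zero at the start; "wrist_torque": the same for the moment, N m; "opening": opening from 0.0 (shut) to 1.0 (fully open).
Only numpy, scipy, OpenCV 4.12 (cv2) and the standard library are available. Lean on these libraries where they do the work, as an engineer would, in place of code of your own. Each camera call takes 0.05 s, during which the arm holds its last target. There are 200 camera calls.

## Working session

There is one attempt and no reset: what is moved stays moved. The work goes in short steps, Python scripts to look and compute and a shell command to move; the robot and the scene stay as the last step left them, time stands still between calls to the robot, and variables do not carry over. Pictures are saved under pics/ and viewed, on a budget of 10 in all, crops included, one or two more only if the job needs it, and the job is handed in when it is done.

```bash
mkdir -p pics
python3 - <<'E'
from cell import r, read_camera, camera_model
import cv2, numpy as np
for n in("scene","top"):
    cv2.imwrite(f"pics/{n}0.png",cv2.resize(read_camera(n),None,fx=1.5,fy=1.5,interpolation=cv2.INTER_CUBIC))
    m=camera_model(n); print({k:(np.round(v,4).tolist()) for k,v in m.items()})
print(r.tcp_to_grasp); print(r.observe())
E
```

```text
{'fov_y': 53.7976, 'cx': 252.8475, 'cy': 189.085, 'T': [[0.6211, 0.3652, -0.6935, -0.1076], [-0.7837, 0.2843, -0.5522, -0.5528], [-0.0045, 0.8865, 0.4628, 0.4804], [0.0, 0.0, 0.0, 1.0]]}
{'fov_y': 53.8575, 'cx': 255.2537, 'cy': 189.9733, 'T': [[-0.0053, 0.9983, -0.0573, 0.4058], [-0.9999, -0.0047, 0.0092, -0.0946], [0.0089, 0.0574, 0.9983, 1.0427], [0.0, 0.0, 0.0, 1.0]]}
0.0187
{'time_s': 0.1, 'joint_pos': array([ 9.80605589e-01,  3.13369994e-01,  1.49830962e+00,  4.26017200e-06,
        1.33100649e+00, -2.23438017e-01]), 'joint_velocities': array([ 0.00120501, -0.00106606, -0.00179096,  0.00083441,  0.00214359,
       -0.00116956]), 'tau': array([ 3.39059596e-03, -4.12898433e+01, -2.60136920e+01, -5.79504581e-05,
        3.11575946e-03,  4.45804733e-05]), 'tcp_pos': array([0.1881654 , 0.48989365, 0.230824  ]), 'tcp_rot': array([[-6.11962132e-04, -9.33496255e-01,  3.58586625e-01],
       [-9.06169496e-04,  3.58587062e-01,  9.33495848e-01],
       [-9.99999402e-01,  2.46323848e-04, -1.06534753e-03]]), 'wrist_force': array([ 0.72661523,  0.56732047, -0.47800298]), 'wrist_torque': array([-0.01682207, -0.00550792,  0.01592331]), 'opening': 0.9994616937304599}
```

View pics/scene0.png

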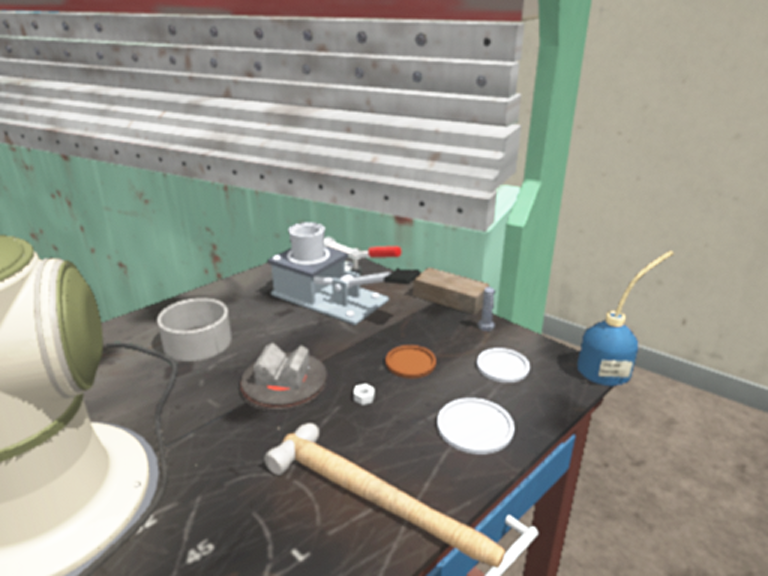

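View pics/top0.png

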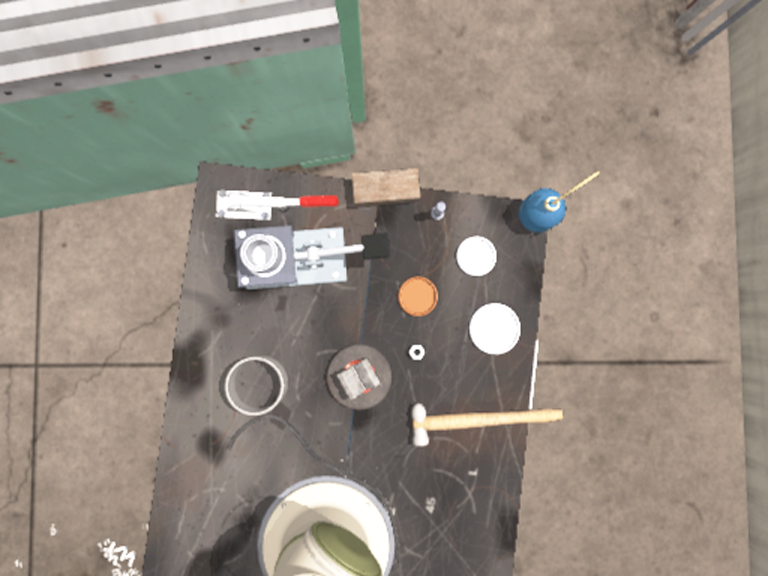

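The scene and top views show the stand at the back left, with the cups at top px (263,253) and the black pad at (375,246). The two white dishes are at (476,256), the small one, and (494,329), the large one. The bolt is at (438,212), the nut at (417,352), and the brown dish is a decoy. I'll enlarge both views.

```bash
cat > h.py <<'E'
from cell import r, read_camera, camera_model
import cv2, numpy as np
np.set_printoptions(precision=4,suppress=True)
def ray(n,u,v):
    m=camera_model(n); f=192/np.tan(np.radians(m["fov_y"]/2)); T=np.array(m["T"])
    d=T[:3,:3]@np.array([(u-m["cx"])/f,-(v-m["cy"])/f,-1]); return T[:3,3],d
def at(n,u,v,z):
    o,d=ray(n,u,v); return o+d*(z-o[2])/d[2]
def proj(n,p):
    m=camera_model(n); f=192/np.tan(np.radians(m["fov_y"]/2)); T=np.array(m["T"])
    q=T[:3,:3].T@(np.array(p)-T[:3,3]); return np.array([m["cx"]-f*q[0]/q[2],m["cy"]+f*q[1]/q[2]])
def crop(n,name,u0,v0,w,h,s):
    im=read_camera(n); c=cv2.resize(im[v0:v0+h,u0:u0+w],None,fx=s,fy=s,interpolation=cv2.INTER_CUBIC)
    cv2.imwrite("pics/"+name,c); return im
E
python3 - <<'E'
from h import *
im=crop("top","t1.png",145,120,210,130,3.8)
crop("scene","s1.png",175,140,190,140,4)
g=im.min(axis=2); c,_=cv2.findContours((g>190).astype('uint8'),0,2)
for k in c:
    a=cv2.contourArea(k)
    if a>40:
        M=cv2.fitEllipse(k); u,v=M[0]; 
        if 140<u<360 and 110<v<260: print(a,M, at("top",u,v,.008))
E
```

```text
132.0 ((234.70782470703125, 254.57293701171875), (11.303112983703613, 19.25165367126465), 154.11976623535156) [ 0.2899 -0.0474  0.008 ]
54.5 ((247.0845184326172, 249.12391662597656), (4.404299736022949, 20.121191024780273), 152.36978149414062) [ 0.3043 -0.0811  0.008 ]
1130.0 ((169.274658203125, 256.9873962402344), (37.45820617675781, 38.50128936767578), 58.95525360107422) [0.2845 0.1298 0.008 ]
67.5 ((277.512451171875, 234.43002319335938), (9.136214256286621, 10.272123336791992), 177.21316528320312) [ 0.3436 -0.1641  0.008 ]
50.0 ((355.4836730957031, 248.99041748046875), (2.3948464393615723, 43.22987747192383), 5.469354152679443) [ 0.3029 -0.3763  0.008 ]
864.5 ((329.7020568847656, 218.72268676757812), (33.07643508911133, 33.650089263916016), 155.73672485351562) [ 0.3855 -0.3073  0.008 ]
513.5 ((317.38824462890625, 170.27175903320312), (25.442598342895508, 25.902185440063477), 153.48011779785156) [ 0.5188 -0.2755  0.008 ]
651.0 ((175.06044006347656, 169.65289306640625), (27.567440032958984, 30.323379516601562), 116.81350708007812) [0.5221 0.1158 0.008 ]
1019.5 ((214.93321228027344, 168.86302185058594), (40.472412109375, 42.290748596191406), 179.6868133544922) [0.5239 0.0064 0.008 ]
679.5 ((165.69667053222656, 136.1901397705078), (18.846345901489258, 56.54066467285156), 90.28875732421875) [0.615  0.1422 0.008 ]
```

View pics/t1.png

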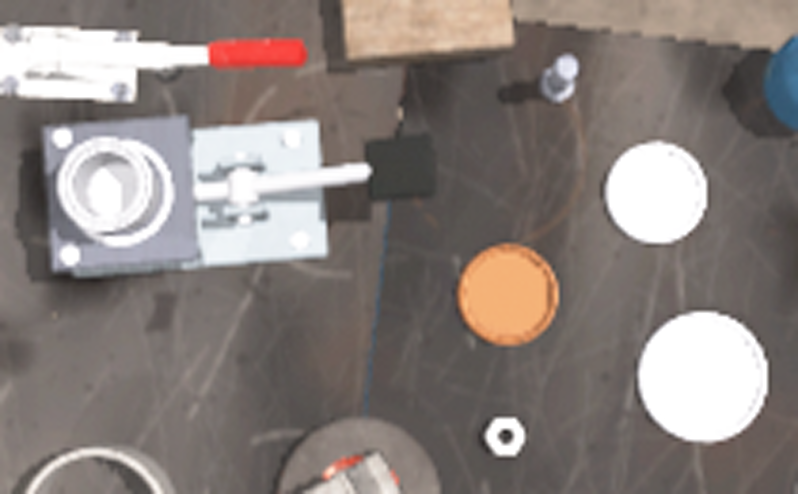

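View pics/s1.png

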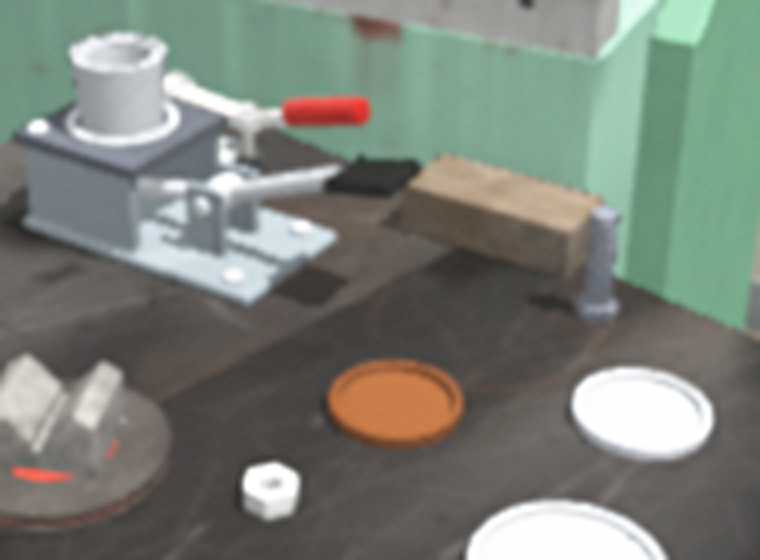

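Run:
```python
from h import *
t=lambda x,y,z: at("top",145+x/3.8,120+y/3.8,z)
s=lambda x,y,z: at("scene",175+x/4,140+y/4,z)
print("rim",t(105,186,.12),s(118,52,.12))
print("ring",t(122,193,.074),s(123,120,.074))
print("seat sq",t(120,194,.07), [t(*c,.07) for c in((42,127),(186,115),(200,262),(52,272))])
print("pad",t(400,167,.088),s(373,176,.088), [t(*c,.088) for c in((364,142),(433,134),(435,197),(369,197))])
print("dS",t(656,192,.008),s(642,411,.008)); print("dL",t(703,376,.008))
print("bolt",t(567,63,.069),t(558,93,.004),s(605,213,.069),s(597,310,.004)); print("nut",t(505,437,.012),s(270,480,.012))
for z in(.005,.05,): print("wood",[t(*c,z) for c in((343,62),(513,50))])
print("red",[t(*c,.09) for c in((208,68),(305,66))], s(325,112,.09),s(325,112,.07))
```

```text
rim [0.5113 0.0989 0.12  ] [0.5117 0.0955 0.12  ]
ring [0.5118 0.0971 0.074 ] [0.5101 0.0935 0.074 ]
seat sq [0.5115 0.0992 0.07  ] [array([0.5576, 0.1525, 0.07  ]), array([0.5654, 0.0547, 0.07  ]), array([0.465 , 0.0448, 0.07  ]), array([0.4587, 0.1448, 0.07  ])]
pad [ 0.5269 -0.0911  0.088 ] [ 0.522  -0.0969  0.088 ] [array([ 0.5438, -0.067 ,  0.088 ]), array([ 0.549 , -0.1132,  0.088 ]), array([ 0.5067, -0.1143,  0.088 ]), array([ 0.5068, -0.0703,  0.088 ])]
dS [ 0.5181 -0.2762  0.008 ] [ 0.5154 -0.2798  0.008 ]
dL [ 0.3849 -0.3081  0.008 ]
bolt [ 0.6005 -0.2057  0.069 ] [ 0.5914 -0.2063  0.004 ] [ 0.5963 -0.2078  0.069 ] [ 0.5962 -0.2087  0.004 ]
nut [ 0.3423 -0.1649  0.012 ] [ 0.3454 -0.1652  0.012 ]
wood [array([ 0.6146, -0.0495,  0.005 ]), array([ 0.623 , -0.1737,  0.005 ])]
wood [array([ 0.6056, -0.0515,  0.05  ]), array([ 0.6136, -0.1702,  0.05  ])]
red [array([0.5938, 0.0371, 0.09  ]), array([ 0.5949, -0.0278,  0.09  ])] [ 0.5718 -0.0231  0.09  ] [0.6066 0.004  0.07  ]
```

```bash
python3 -m pendant '[{"twist":-7,"gripper":0},{"twist":-7},{"twist":-7},{"y":-20,"z":-30},{"y":-20,"z":-30},{"y":-20,"z":-30},{"y":-20,"z":-30},{"y":-20,"z":-30}]' 40; python3 -m pendant '[{"y":-20,"z":-30},{"y":-20,"z":-30},{"y":-20,"z":-30},{"y":-20,"z":-30},{"y":-20,"z":-30},{"y":-20,"z":-30},{"y":-20,"z":-30},{}]'
```

```text
schema error: expected keys x, y, z, twist, gripper
schema error: expected keys x, y, z, twist, gripper
```

All keys are required in every row.

```bash
python3 -m pendant '[{"x":0,"y":0,"z":0,"twist":-7,"gripper":0},{"x":0,"y":0,"z":0,"twist":-7,"gripper":0},{"x":0,"y":0,"z":0,"twist":-7,"gripper":0},{"x":0,"y":-20,"z":-30,"twist":0,"gripper":0},{"x":0,"y":-20,"z":-30,"twist":0,"gripper":0},{"x":0,"y":-20,"z":-30,"twist":0,"gripper":0},{"x":0,"y":-20,"z":-30,"twist":0,"gripper":0},{"x":0,"y":-20,"z":-30,"twist":0,"gripper":0}]' 40; python3 -m pendant '[{"x":0,"y":-20,"z":-30,"twist":0,"gripper":0},{"x":0,"y":-20,"z":-30,"twist":0,"gripper":0},{"x":0,"y":-20,"z":-30,"twist":0,"gripper":0},{"x":0,"y":-20,"z":-30,"twist":0,"gripper":0},{"x":0,"y":-20,"z":-30,"twist":0,"gripper":0},{"x":0,"y":-20,"z":-30,"twist":0,"gripper":0},{"x":0,"y":-20,"z":-30,"twist":0,"gripper":0},{"x":0,"y":0,"z":0,"twist":0,"gripper":0}]'
```

```text
time_s: 0.87
tcp_pos: [0.2887, 0.3386, 0.2312]
tcp_rot: [[0.0, -1.0, -0.0], [-0.0, -0.0, 1.0], [-1.0, -0.0, -0.0]]
wrist_force: [0.6, 0.7, -0.2]
opening: -0.004
time_s: 1.53
tcp_pos: [0.4307, 0.1258, 0.2311]
tcp_rot: [[0.001, -1.0, 0.005], [-0.001, 0.005, 1.0], [-1.0, -0.001, -0.001]]
wrist_force: [-0.3, 0.2, -0.5]
opening: -0.001
```

```bash
python3 -m pendant '[{"x":0,"y":-13.4,"z":-31,"twist":0,"gripper":0},{"x":0,"y":-13.4,"z":-31,"twist":0,"gripper":0},{"x":0,"y":-13.4,"z":-31,"twist":0,"gripper":0},{"x":0,"y":-13.4,"z":-31,"twist":0,"gripper":0},{"x":0,"y":-13.4,"z":-31,"twist":0,"gripper":0},{"x":0,"y":-13.4,"z":-31,"twist":0,"gripper":0},{"x":0,"y":-13.4,"z":-31,"twist":0,"gripper":0},{"x":25,"y":0,"z":0,"twist":0,"gripper":0}]' 40; python3 -m pendant '[{"x":30,"y":0,"z":0,"twist":0,"gripper":0},{"x":30,"y":0,"z":0,"twist":0,"gripper":0},{"x":20,"y":0,"z":0,"twist":0,"gripper":0},{"x":15,"y":0,"z":0,"twist":0,"gripper":0},{"x":10,"y":0,"z":0,"twist":0,"gripper":0},{"x":5,"y":0,"z":0,"twist":0,"gripper":0},{"x":5,"y":0,"z":0,"twist":0,"gripper":0},{"x":0,"y":0,"z":0,"twist":0,"gripper":0}]'
python3 - <<'E'
from h import *
crop("top","t2.png",145,120,210,130,3.8)
E
```

```text
time_s: 2.2
tcp_pos: [0.525, -0.0922, 0.2092]
tcp_rot: [[0.008, -1.0, 0.004], [-0.004, 0.004, 1.0], [-1.0, -0.008, -0.004]]
wrist_force: [1.0, -0.4, 0.3]
opening: 0.0
time_s: 2.87
tcp_pos: [0.5219, -0.0869, 0.0911]
tcp_rot: [[-0.0, -1.0, 0.0], [0.0, 0.0, 1.0], [-1.0, 0.0, 0.0]]
wrist_force: [0.3, -0.5, -0.5]
opening: 0.001
```

View pics/t2.png

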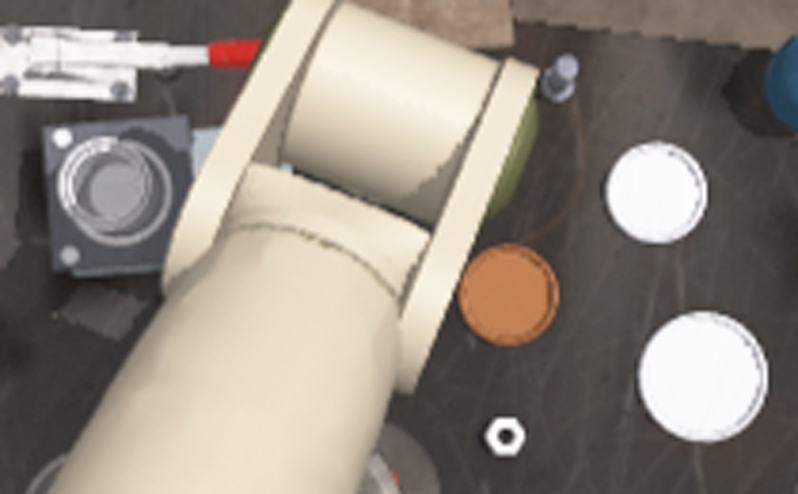

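The arm now hides the pad from the top camera. Cups, dishes, bolt px (560,78) and nut (505,437) haven't moved. Next I press along the arc.

```bash
python3 -m pendant '[{"x":6,"y":-0.5,"z":-2,"twist":0,"gripper":0},{"x":6,"y":-0.5,"z":-3,"twist":0,"gripper":0},{"x":6,"y":0,"z":-3,"twist":0,"gripper":0},{"x":6,"y":-0.5,"z":-2,"twist":0,"gripper":0},{"x":6,"y":-0.5,"z":-1,"twist":0,"gripper":0},{"x":6,"y":0,"z":-1,"twist":0,"gripper":0},{"x":6,"y":0,"z":0,"twist":0,"gripper":0},{"x":0,"y":0,"z":0,"twist":0,"gripper":0}]'; python3 -m pendant '[{"x":4,"y":0,"z":0,"twist":0,"gripper":0},{"x":3,"y":0,"z":0,"twist":0,"gripper":0},{"x":2,"y":0,"z":0,"twist":0,"gripper":0},{"x":0,"y":0,"z":0,"twist":0,"gripper":0}]'
```

```text
time_s: 3.58
tcp_pos: [0.5242, -0.0996, 0.0496]
tcp_rot: [[0.001, -1.0, 0.0], [-0.001, 0.0, 1.0], [-1.0, -0.001, -0.001]]
wrist_force: [-0.3, -0.7, 1.0]
opening: -0.001
time_s: 3.92
tcp_pos: [0.5244, -0.0997, 0.0411]
tcp_rot: [[0.001, -1.0, 0.0], [-0.001, 0.0, 1.0], [-1.0, -0.001, -0.001]]
wrist_force: [-2.3, -3.0, 4.9]
opening: 0.0
```

Run:
```python
from h import *
crop("scene","s2.png",165,130,200,140,4)
```

```text
(no output)
```

View pics/s2.png

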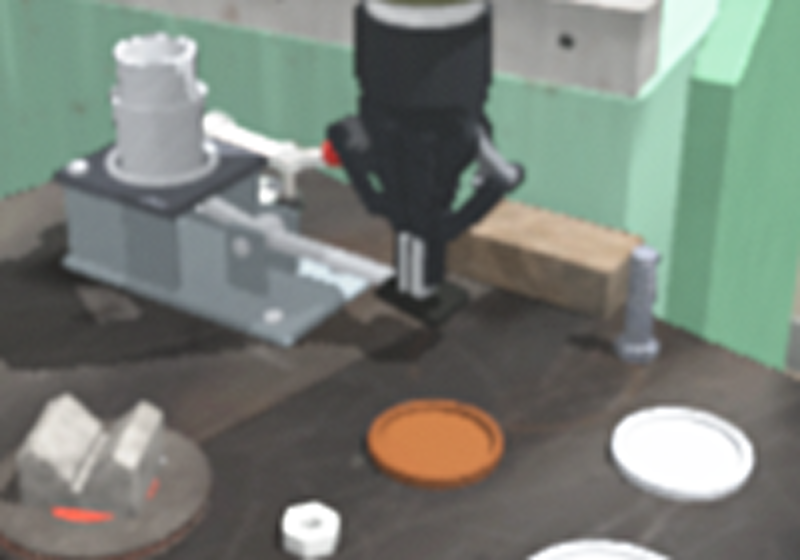

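The lever is nearly down, with the tips on the pad at (425,295), and the small cup has risen inside the large one at (157,70). I'll press on to the end stop.

```bash
python3 -m pendant '[{"x":2,"y":0,"z":0,"twist":0,"gripper":0},{"x":2,"y":0,"z":0,"twist":0,"gripper":0},{"x":0,"y":0,"z":0,"twist":0,"gripper":0}]';python3 -m pendant '[{"x":1,"y":0,"z":0,"twist":0,"gripper":0},{"x":1,"y":0,"z":0,"twist":0,"gripper":0},{"x":0,"y":0,"z":0,"twist":0,"gripper":0}]'
```

```text
time_s: 4.22
tcp_pos: [0.5245, -0.0998, 0.0382]
tcp_rot: [[0.002, -1.0, -0.0], [-0.002, -0.0, 1.0], [-1.0, -0.002, -0.002]]
wrist_force: [-6.3, -0.7, 15.6]
opening: -0.004
time_s: 4.47
tcp_pos: [0.5247, -0.0998, 0.0377]
tcp_rot: [[0.002, -1.0, -0.0], [-0.002, -0.0, 1.0], [-1.0, -0.002, -0.002]]
wrist_force: [-12.2, 0.5, 32.9]
opening: 0.003
```

End stop reached: 33 N with almost no further travel. I'll raise the arm clear and check the cup from above.

```bash
python3 -m pendant '[{"x":-10,"y":0,"z":0,"twist":0,"gripper":0},{"x":-30,"y":0,"z":0,"twist":0,"gripper":0},{"x":-40,"y":0,"z":0,"twist":0,"gripper":0},{"x":-40,"y":0,"z":0,"twist":0,"gripper":0},{"x":-40,"y":0,"z":0,"twist":0,"gripper":0.5},{"x":0,"y":40,"z":0,"twist":0,"gripper":1},{"x":0,"y":40,"z":0,"twist":0,"gripper":1},{"x":0,"y":40,"z":0,"twist":0,"gripper":1}]';python3 -m pendant '[{"x":0,"y":40,"z":0,"twist":0,"gripper":1},{"x":0,"y":0,"z":0,"twist":0,"gripper":1}]'
python3 - <<'E'
from h import *
a=read_camera("top")[120:200,145:270]; b=read_camera("scene")[125:225,165:305]
A=cv2.resize(a,(780,500),interpolation=2)[:, :]; 
B=cv2.resize(b,None,fx=5.5,fy=5.5,interpolation=2)
cv2.imwrite("pics/t3.png",A);cv2.imwrite("pics/s3.png",B)
E
```

```text
time_s: 5.13
tcp_pos: [0.4028, -0.0989, 0.1948]
tcp_rot: [[0.002, -1.0, -0.0], [-0.001, -0.0, 1.0], [-1.0, -0.002, -0.001]]
wrist_force: [-0.1, -0.6, -0.1]
opening: 0.562
time_s: 5.3
tcp_pos: [0.3589, -0.0976, 0.1939]
tcp_rot: [[-0.002, -1.0, 0.001], [0.001, 0.001, 1.0], [-1.0, 0.002, 0.001]]
wrist_force: [1.5, -0.2, 0.1]
opening: 0.846
```

View pics/t3.png

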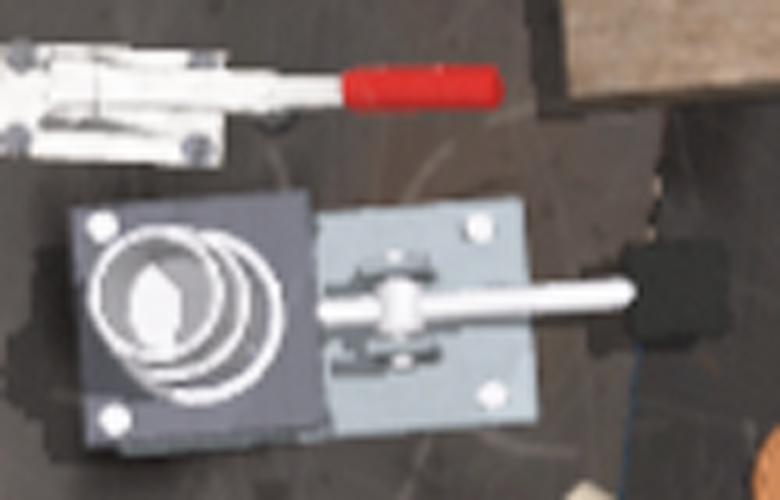

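View pics/s3.png

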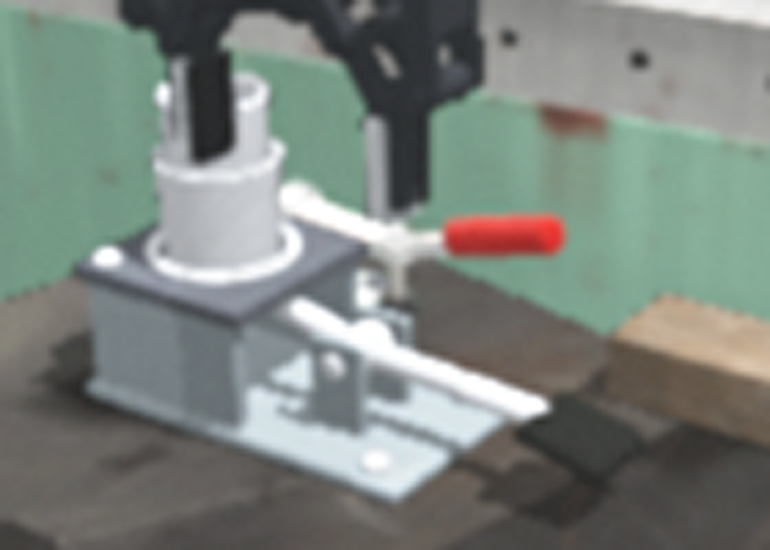

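The small cup stands out of the large one, with its rim centred at about (158,296) in the top crop. The large cup is still in its ring and the lever is down.

Run:
```python
from h import *
print(at("top",145+158/6.24,120+296/6.25,.152))
# predicted circle edges in crop for centre guesses
for c in((.5113,.0965),(.5113,.0985)):
  for rr,z in((.0255,.152),(.03,.12),(.036,.074)):
    P=np.array([proj("top",(c[0]+rr*np.cos(a),c[1]+rr*np.sin(a),z)) for a in np.linspace(0,6.28,60)])
    P=(P-[145,120])*[6.24,6.25]; print(c,rr,P.min(0),P.max(0))
o=r.observe()
print(o["tcp_pos"],o["opening"])
```

```text
[0.5115 0.0977 0.152 ]
(0.5113, 0.0965) 0.0255 [ 93.7472 229.4154] [228.5898 363.4837]
(0.5113, 0.0965) 0.03 [102.0458 229.8673] [255.199  382.1861]
(0.5113, 0.0965) 0.036 [114.1607 231.5944] [289.2421 405.7903]
(0.5113, 0.0985) 0.0255 [ 88.4544 229.4362] [223.3025 363.5074]
(0.5113, 0.0985) 0.03 [ 96.9356 229.8874] [250.0948 382.2093]
(0.5113, 0.0985) 0.036 [109.2921 231.6136] [284.38   405.8128]
[ 0.3638 -0.0993  0.1951] 0.9950548024666951
```

```bash
python3 -m pendant '[{"x":0,"y":-15,"z":28,"twist":0,"gripper":1},{"x":0,"y":-22,"z":28,"twist":0,"gripper":1},{"x":0,"y":-22,"z":28,"twist":0,"gripper":1},{"x":0,"y":-22,"z":28,"twist":0,"gripper":1},{"x":0,"y":-22,"z":28,"twist":0,"gripper":1},{"x":0,"y":-22,"z":28,"twist":0,"gripper":1},{"x":0,"y":-22.5,"z":28.5,"twist":0,"gripper":1},{"x":0,"y":0,"z":0,"twist":0,"gripper":1}]';python3 -m pendant '[{"x":20,"y":0,"z":0,"twist":0,"gripper":1},{"x":0,"y":0,"z":0,"twist":0,"gripper":1},{"x":0,"y":0,"z":0,"twist":0,"gripper":1}]'
```

```text
time_s: 6.07
tcp_pos: [0.5149, 0.1019, 0.1936]
tcp_rot: [[0.002, -1.0, -0.004], [0.001, -0.004, 1.0], [-1.0, -0.002, 0.001]]
wrist_force: [0.9, 0.3, 1.0]
opening: 1.0
time_s: 6.32
tcp_pos: [0.5116, 0.0976, 0.1737]
tcp_rot: [[-0.002, -1.0, 0.0], [0.0, 0.0, 1.0], [-1.0, 0.002, 0.0]]
wrist_force: [0.3, 0.1, -0.0]
opening: 1.0
```

```bash
python3 -m pendant '[{"x":20,"y":0,"z":0,"twist":0,"gripper":1},{"x":20,"y":0,"z":0,"twist":0,"gripper":1},{"x":13,"y":0,"z":0,"twist":0,"gripper":1},{"x":0,"y":0,"z":0,"twist":0,"gripper":0.8},{"x":0,"y":0,"z":0,"twist":0,"gripper":0.65},{"x":0,"y":0,"z":0,"twist":0,"gripper":0.6},{"x":0,"y":0,"z":0,"twist":0,"gripper":0.5},{"x":0,"y":0,"z":0,"twist":0,"gripper":0.4}]' 35;python3 -m pendant '[{"x":0,"y":0,"z":0,"twist":0,"gripper":0.4},{"x":0,"y":0,"z":0,"twist":0,"gripper":0.4},{"x":0,"y":0,"z":0,"twist":0,"gripper":0.4}]'
```

```text
time_s: 6.98
tcp_pos: [0.5124, 0.0975, 0.1229]
tcp_rot: [[0.003, -1.0, 0.0], [0.0, 0.0, 1.0], [-1.0, -0.003, 0.0]]
wrist_force: [0.0, 0.3, 6.9]
opening: 0.567
time_s: 7.23
tcp_pos: [0.5124, 0.0975, 0.1229]
tcp_rot: [[0.003, -1.0, 0.0], [0.0, 0.0, 1.0], [-1.0, -0.003, 0.0]]
wrist_force: [-0.3, 1.5, 7.1]
opening: 0.57
```

```bash
python3 -m pendant '[{"x":-3,"y":0,"z":0,"twist":0,"gripper":0.4},{"x":-5,"y":0,"z":0,"twist":0,"gripper":0.4},{"x":-5,"y":0,"z":0,"twist":0,"gripper":0.4},{"x":-8,"y":0,"z":0,"twist":0,"gripper":0.4},{"x":-15,"y":0,"z":0,"twist":0,"gripper":0.4},{"x":-20,"y":0,"z":0,"twist":0,"gripper":0.4},{"x":-20,"y":0,"z":0,"twist":0,"gripper":0.4},{"x":0,"y":0,"z":0,"twist":0,"gripper":0.4}]'
python3 - <<'E'
from h import *
crop("scene","s4.png",165,100,140,125,4.5)
E
```

```text
time_s: 7.9
tcp_pos: [0.513, 0.0974, 0.2014]
tcp_rot: [[0.007, -1.0, 0.0], [-0.0, 0.0, 1.0], [-1.0, -0.007, -0.0]]
wrist_force: [0.3, -0.1, -0.8]
opening: 0.567
```

View pics/s4.png

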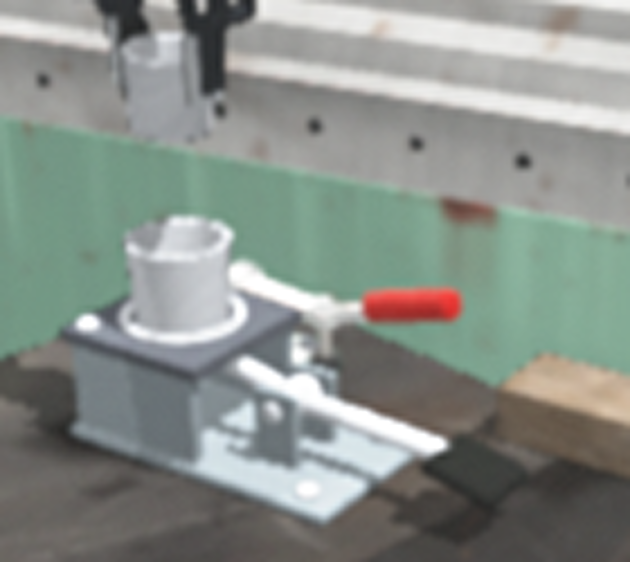

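The small cup is held upright at (165,85), and the large cup stays on its seat with the pin showing inside. On to the small dish.

```bash
python3 -m pendant '[{"x":0,"y":0,"z":-15,"twist":0,"gripper":0.4},{"x":0,"y":-1,"z":-25,"twist":0,"gripper":0.4},{"x":0,"y":-1,"z":-25,"twist":0,"gripper":0.4},{"x":0,"y":-1,"z":-25,"twist":0,"gripper":0.4},{"x":0,"y":-1,"z":-25,"twist":0,"gripper":0.4},{"x":0,"y":-1,"z":-25,"twist":0,"gripper":0.4},{"x":0,"y":0,"z":-25,"twist":0,"gripper":0.4},{"x":0,"y":0,"z":-25,"twist":0,"gripper":0.4}]';python3 -m pendant '[{"x":0,"y":0,"z":-25,"twist":0,"gripper":0.4},{"x":0,"y":0,"z":-25,"twist":0,"gripper":0.4},{"x":0,"y":0,"z":-25,"twist":0,"gripper":0.4},{"x":0,"y":0,"z":-25,"twist":0,"gripper":0.4},{"x":0,"y":0,"z":-25,"twist":0,"gripper":0.4},{"x":0,"y":0,"z":-25,"twist":0,"gripper":0.4},{"x":0,"y":0,"z":-25,"twist":0,"gripper":0.4},{"x":0,"y":0,"z":-10,"twist":0,"gripper":0.4}]';python3 -m pendant '[{"x":20,"y":0,"z":0,"twist":0,"gripper":0.4},{"x":30,"y":0,"z":0,"twist":0,"gripper":0.4},{"x":30,"y":0,"z":0,"twist":0,"gripper":0.4},{"x":30,"y":0,"z":0,"twist":0,"gripper":0.4},{"x":20,"y":0,"z":0,"twist":0,"gripper":0.4},{"x":0,"y":0,"z":0,"twist":0,"gripper":0.4},{"x":0,"y":0,"z":0,"twist":0,"gripper":0.4}]'
```

```text
time_s: 8.62
tcp_pos: [0.5158, -0.0936, 0.196]
tcp_rot: [[-0.002, -1.0, 0.0], [0.001, 0.0, 1.0], [-1.0, 0.002, 0.001]]
wrist_force: [1.0, 0.8, -1.0]
opening: 0.565
time_s: 9.28
tcp_pos: [0.5156, -0.28, 0.1957]
tcp_rot: [[-0.002, -1.0, 0.003], [0.001, 0.003, 1.0], [-1.0, 0.002, 0.001]]
wrist_force: [0.2, -0.6, -2.5]
opening: 0.568
time_s: 9.87
tcp_pos: [0.516, -0.2768, 0.0666]
tcp_rot: [[-0.002, -1.0, 0.0], [0.002, 0.0, 1.0], [-1.0, 0.002, 0.002]]
wrist_force: [-0.1, -1.1, -1.0]
opening: 0.569
```

```bash
python3 -m pendant '[{"x":15,"y":-1,"z":-1,"twist":0,"gripper":0.4},{"x":15,"y":0,"z":0,"twist":0,"gripper":0.4},{"x":8,"y":0,"z":0,"twist":0,"gripper":0.4},{"x":3,"y":0,"z":0,"twist":0,"gripper":0.4},{"x":1,"y":0,"z":0,"twist":0,"gripper":0.4},{"x":1,"y":0,"z":0,"twist":0,"gripper":0.4},{"x":0,"y":0,"z":0,"twist":0,"gripper":0.4}]';python3 -m pendant '[{"x":1,"y":0,"z":0,"twist":0,"gripper":0.4},{"x":1,"y":0,"z":0,"twist":0,"gripper":0.4},{"x":0,"y":0,"z":0,"twist":0,"gripper":0.4}]'
```

```text
time_s: 10.45
tcp_pos: [0.5177, -0.2788, 0.0251]
tcp_rot: [[0.001, -1.0, 0.0], [-0.001, 0.0, 1.0], [-1.0, -0.001, -0.001]]
wrist_force: [-0.1, -0.2, -1.2]
opening: 0.567
time_s: 10.7
tcp_pos: [0.5174, -0.2785, 0.0224]
tcp_rot: [[0.0, -1.0, 0.0], [-0.0, 0.0, 1.0], [-1.0, -0.0, -0.0]]
wrist_force: [0.1, 0.5, -2.4]
opening: 0.567
```

```bash
python3 -m pendant '[{"x":1,"y":0,"z":0,"twist":0,"gripper":0.4},{"x":0.5,"y":0,"z":0,"twist":0,"gripper":0.4},{"x":0,"y":0,"z":0,"twist":0,"gripper":0.4}]';python3 -m pendant '[{"x":0.5,"y":0,"z":0,"twist":0,"gripper":0.4},{"x":0.5,"y":0,"z":0,"twist":0,"gripper":0.4},{"x":0,"y":0,"z":0,"twist":0,"gripper":0.4}]'
```

```text
time_s: 10.95
tcp_pos: [0.5177, -0.2786, 0.0217]
tcp_rot: [[0.001, -1.0, 0.0], [-0.001, 0.0, 1.0], [-1.0, -0.001, -0.001]]
wrist_force: [-2.0, 1.9, 5.3]
opening: 0.568
time_s: 11.2
tcp_pos: [0.5179, -0.2786, 0.0216]
tcp_rot: [[0.001, -1.0, 0.0], [-0.001, 0.0, 1.0], [-1.0, -0.001, -0.001]]
wrist_force: [-4.5, 4.4, 13.0]
opening: 0.569
```

The cup has landed. I'll relieve the press, release slowly and retreat.

```bash
python3 -m pendant '[{"x":-1,"y":0,"z":0,"twist":0,"gripper":0.56},{"x":0,"y":0,"z":0,"twist":0,"gripper":0.6},{"x":0,"y":0,"z":0,"twist":0,"gripper":0.65},{"x":0,"y":0,"z":0,"twist":0,"gripper":0.75},{"x":0,"y":0,"z":0,"twist":0,"gripper":0.85},{"x":0,"y":0,"z":0,"twist":0,"gripper":0.85},{"x":-10,"y":0,"z":0,"twist":0,"gripper":0.85},{"x":-20,"y":0,"z":0,"twist":0,"gripper":0.85}]';python3 -m pendant '[{"x":-30,"y":0,"z":0,"twist":0,"gripper":0.9},{"x":-30,"y":0,"z":0,"twist":0,"gripper":1},{"x":-35,"y":0,"z":0,"twist":0,"gripper":1},{"x":-35,"y":0,"z":15,"twist":0,"gripper":1},{"x":0,"y":1,"z":30,"twist":0,"gripper":1},{"x":0,"y":1,"z":30,"twist":0,"gripper":1},{"x":0,"y":1,"z":30,"twist":0,"gripper":1},{"x":0,"y":1,"z":30,"twist":0,"gripper":1}]';python3 -m pendant '[{"x":0,"y":1,"z":30,"twist":0,"gripper":1},{"x":0,"y":1,"z":30,"twist":0,"gripper":1},{"x":0,"y":0,"z":30,"twist":0,"gripper":1},{"x":0,"y":0,"z":30,"twist":0,"gripper":1},{"x":0,"y":0,"z":30,"twist":0,"gripper":1},{"x":0,"y":0,"z":30,"twist":0,"gripper":1},{"x":0,"y":0,"z":30,"twist":0,"gripper":1},{"x":0,"y":0,"z":20,"twist":0,"gripper":1}]';python3 -m pendant '[{"x":0,"y":0,"z":0,"twist":0,"gripper":1},{"x":0,"y":0,"z":0,"twist":0,"gripper":1}]'
python3 - <<'E'
from h import *
crop("scene","s5.png",165,100,200,150,4)
E
```

```text
time_s: 11.87
tcp_pos: [0.5164, -0.2777, 0.0497]
tcp_rot: [[-0.003, -1.0, 0.0], [0.003, 0.0, 1.0], [-1.0, 0.003, 0.003]]
wrist_force: [-0.3, -0.3, 0.2]
opening: 0.847
time_s: 12.53
tcp_pos: [0.5131, -0.1422, 0.1817]
tcp_rot: [[0.001, -1.0, 0.001], [-0.0, 0.001, 1.0], [-1.0, -0.001, -0.0]]
wrist_force: [1.4, 0.5, 0.3]
opening: 0.996
time_s: 13.2
tcp_pos: [0.5112, 0.0889, 0.1817]
tcp_rot: [[0.001, -1.0, -0.001], [0.0, -0.001, 1.0], [-1.0, -0.001, 0.0]]
wrist_force: [-0.1, -1.2, -0.7]
opening: 1.0
time_s: 13.37
tcp_pos: [0.5114, 0.087, 0.1814]
tcp_rot: [[0.001, -1.0, -0.002], [-0.0, -0.002, 1.0], [-1.0, -0.001, -0.0]]
wrist_force: [-0.4, 0.4, -0.9]
opening: 0.998
```

View pics/s5.png

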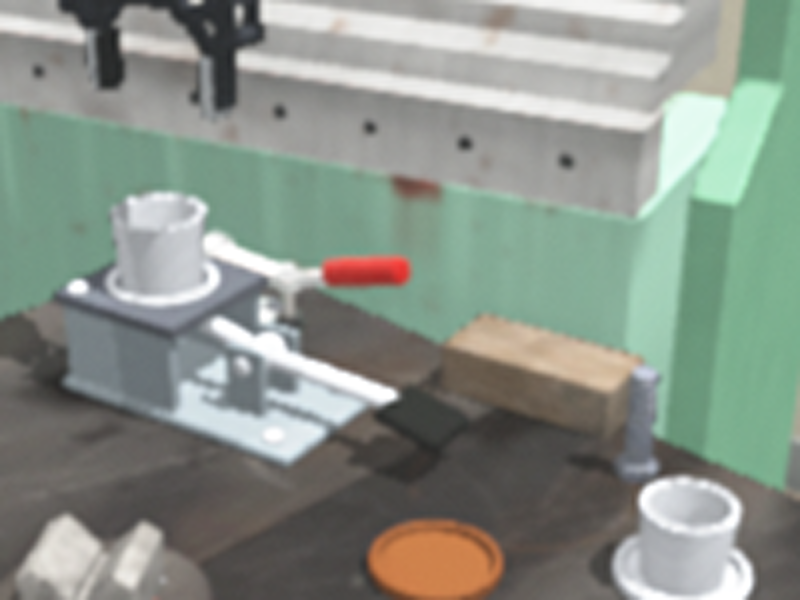

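The small cup stands in its dish at (685,540) and the large cup is seated at (160,250). The bolt is undisturbed. Now the large cup.

```bash
python3 -m pendant '[{"x":0,"y":0,"z":10,"twist":0,"gripper":1},{"x":0,"y":0,"z":0,"twist":0,"gripper":1},{"x":20,"y":0,"z":0,"twist":0,"gripper":1},{"x":25,"y":0,"z":0,"twist":0,"gripper":1},{"x":0,"y":0,"z":0,"twist":0,"gripper":1},{"x":0,"y":0,"z":0,"twist":0,"gripper":1}]';python3 -m pendant '[{"x":20,"y":0,"z":0,"twist":0,"gripper":1},{"x":20,"y":0,"z":0,"twist":0,"gripper":1},{"x":10,"y":0,"z":0,"twist":0,"gripper":1},{"x":0,"y":0,"z":0,"twist":0,"gripper":1},{"x":0,"y":0,"z":0,"twist":0,"gripper":1}]'
```

```text
time_s: 13.92
tcp_pos: [0.5111, 0.0961, 0.1356]
tcp_rot: [[-0.002, -1.0, 0.001], [0.0, 0.001, 1.0], [-1.0, 0.002, 0.0]]
wrist_force: [-0.0, 0.0, 0.6]
opening: 0.995
time_s: 14.33
tcp_pos: [0.512, 0.0964, 0.0868]
tcp_rot: [[0.001, -1.0, 0.0], [-0.0, 0.0, 1.0], [-1.0, -0.001, -0.0]]
wrist_force: [-0.0, 0.2, 0.1]
opening: 0.999
```

```bash
python3 -m pendant '[{"x":0,"y":0,"z":0.5,"twist":0,"gripper":0.85},{"x":0,"y":0,"z":0,"twist":0,"gripper":0.75},{"x":0,"y":0,"z":0,"twist":0,"gripper":0.7},{"x":0,"y":0,"z":0,"twist":0,"gripper":0.65},{"x":0,"y":0,"z":0,"twist":0,"gripper":0.5},{"x":0,"y":0,"z":0,"twist":0,"gripper":0.5},{"x":0,"y":0,"z":0,"twist":0,"gripper":0.5}]' 35;python3 -m pendant '[{"x":-3,"y":0,"z":0,"twist":0,"gripper":0.5},{"x":-5,"y":0,"z":0,"twist":0,"gripper":0.5},{"x":-10,"y":0,"z":0,"twist":0,"gripper":0.5},{"x":-15,"y":0,"z":0,"twist":0,"gripper":0.5},{"x":-20,"y":0,"z":0,"twist":0,"gripper":0.5},{"x":-25,"y":0,"z":0,"twist":0,"gripper":0.5},{"x":-25,"y":0,"z":0,"twist":0,"gripper":0.5},{"x":0,"y":0,"z":0,"twist":0,"gripper":0.5}]'
```

```text
time_s: 14.92
tcp_pos: [0.5121, 0.0971, 0.0871]
tcp_rot: [[0.002, -1.0, 0.0], [0.0, 0.0, 1.0], [-1.0, -0.002, 0.0]]
wrist_force: [-1.3, 1.2, 7.5]
opening: 0.672
time_s: 15.58
tcp_pos: [0.5133, 0.097, 0.1942]
tcp_rot: [[0.009, -1.0, 0.0], [-0.0, 0.0, 1.0], [-1.0, -0.009, -0.0]]
wrist_force: [0.9, -0.0, -1.1]
opening: 0.677
```

```bash
python3 -m pendant '[{"x":0,"y":4,"z":-14,"twist":0,"gripper":0.5},{"x":0,"y":9,"z":-28,"twist":0,"gripper":0.5},{"x":0,"y":9,"z":-28,"twist":0,"gripper":0.5},{"x":0,"y":9,"z":-28,"twist":0,"gripper":0.5},{"x":0,"y":9,"z":-28,"twist":0,"gripper":0.5},{"x":0,"y":9,"z":-28,"twist":0,"gripper":0.5},{"x":0,"y":9,"z":-28,"twist":0,"gripper":0.5},{"x":0,"y":9,"z":-28,"twist":0,"gripper":0.5}]';python3 -m pendant '[{"x":0,"y":9,"z":-28,"twist":0,"gripper":0.5},{"x":0,"y":9,"z":-28,"twist":0,"gripper":0.5},{"x":0,"y":9,"z":-28,"twist":0,"gripper":0.5},{"x":0,"y":9,"z":-28,"twist":0,"gripper":0.5},{"x":0,"y":9,"z":-28,"twist":0,"gripper":0.5},{"x":0,"y":9,"z":-28,"twist":0,"gripper":0.5},{"x":0,"y":9,"z":-28,"twist":0,"gripper":0.5},{"x":0,"y":0,"z":0,"twist":0,"gripper":0.5}]';python3 -m pendant '[{"x":20,"y":0,"z":0,"twist":0,"gripper":0.5},{"x":30,"y":0,"z":0,"twist":0,"gripper":0.5},{"x":30,"y":0,"z":0,"twist":0,"gripper":0.5},{"x":30,"y":0,"z":0,"twist":0,"gripper":0.5},{"x":0,"y":0,"z":0,"twist":0,"gripper":0.5},{"x":0,"y":0,"z":0,"twist":0,"gripper":0.5}]'
```

```text
time_s: 16.25
tcp_pos: [0.4435, -0.1142, 0.1889]
tcp_rot: [[-0.0, -1.0, 0.0], [0.0, 0.0, 1.0], [-1.0, 0.0, 0.0]]
wrist_force: [0.9, 0.2, -2.4]
opening: 0.675
time_s: 16.92
tcp_pos: [0.3798, -0.3129, 0.1887]
tcp_rot: [[-0.0, -1.0, 0.004], [-0.001, 0.004, 1.0], [-1.0, 0.0, -0.001]]
wrist_force: [-0.0, 0.2, -2.0]
opening: 0.674
time_s: 17.42
tcp_pos: [0.3811, -0.3084, 0.0787]
tcp_rot: [[-0.002, -1.0, 0.0], [0.002, 0.0, 1.0], [-1.0, 0.002, 0.002]]
wrist_force: [-0.1, 0.2, -0.7]
opening: 0.672
```

```bash
python3 -m pendant '[{"x":20,"y":-3,"z":-1,"twist":0,"gripper":0.5},{"x":20,"y":0,"z":0,"twist":0,"gripper":0.5},{"x":10,"y":0,"z":0,"twist":0,"gripper":0.5},{"x":4,"y":0,"z":0,"twist":0,"gripper":0.5},{"x":2,"y":0,"z":0,"twist":0,"gripper":0.5},{"x":0.5,"y":0,"z":0,"twist":0,"gripper":0.5},{"x":0,"y":0,"z":0,"twist":0,"gripper":0.5}]';python3 -m pendant '[{"x":1,"y":0,"z":0,"twist":0,"gripper":0.5},{"x":0.5,"y":0,"z":0,"twist":0,"gripper":0.5},{"x":0,"y":0,"z":0,"twist":0,"gripper":0.5}]'
```

```text
time_s: 18.0
tcp_pos: [0.3848, -0.3105, 0.0233]
tcp_rot: [[0.001, -1.0, 0.0], [-0.001, 0.0, 1.0], [-1.0, -0.001, -0.001]]
wrist_force: [-0.7, -0.1, -2.9]
opening: 0.671
time_s: 18.25
tcp_pos: [0.3844, -0.3101, 0.0211]
tcp_rot: [[0.0, -1.0, 0.0], [-0.0, 0.0, 1.0], [-1.0, -0.0, -0.0]]
wrist_force: [-0.7, -0.2, -1.9]
opening: 0.675
```

```bash
python3 -m pendant '[{"x":1,"y":0,"z":0,"twist":0,"gripper":0.5},{"x":0.5,"y":0,"z":0,"twist":0,"gripper":0.5},{"x":0,"y":0,"z":0,"twist":0,"gripper":0.5}]';python3 -m pendant '[{"x":0.5,"y":0,"z":0,"twist":0,"gripper":0.5},{"x":0,"y":0,"z":0,"twist":0,"gripper":0.5}]'
```

```text
time_s: 18.5
tcp_pos: [0.3845, -0.3102, 0.0201]
tcp_rot: [[0.0, -1.0, 0.0], [-0.001, 0.0, 1.0], [-1.0, -0.0, -0.001]]
wrist_force: [-2.3, 2.4, 8.9]
opening: 0.672
time_s: 18.67
tcp_pos: [0.3845, -0.3101, 0.0201]
tcp_rot: [[0.0, -1.0, 0.0], [-0.001, 0.0, 1.0], [-1.0, -0.0, -0.001]]
wrist_force: [-4.8, 4.4, 14.7]
opening: 0.675
```

```bash
python3 -m pendant '[{"x":-1,"y":0,"z":0,"twist":0,"gripper":0.67},{"x":0,"y":0,"z":0,"twist":0,"gripper":0.7},{"x":0,"y":0,"z":0,"twist":0,"gripper":0.8},{"x":0,"y":0,"z":0,"twist":0,"gripper":0.9},{"x":0,"y":0,"z":0,"twist":0,"gripper":1},{"x":0,"y":0,"z":0,"twist":0,"gripper":1},{"x":-10,"y":0,"z":0,"twist":0,"gripper":1},{"x":-20,"y":0,"z":0,"twist":0,"gripper":1}]';python3 -m pendant '[{"x":-30,"y":0,"z":0,"twist":0,"gripper":1},{"x":-30,"y":0,"z":0,"twist":0,"gripper":1},{"x":-35,"y":0,"z":0,"twist":0,"gripper":1},{"x":-35,"y":0,"z":0,"twist":0,"gripper":1},{"x":0,"y":0,"z":35,"twist":0,"gripper":1},{"x":0,"y":0,"z":35,"twist":0,"gripper":1},{"x":0,"y":0,"z":35,"twist":0,"gripper":1},{"x":0,"y":0,"z":35,"twist":0,"gripper":1}]';python3 -m pendant '[{"x":0,"y":0,"z":35,"twist":0,"gripper":1},{"x":0,"y":0,"z":35,"twist":0,"gripper":1},{"x":0,"y":0,"z":35,"twist":0,"gripper":1},{"x":0,"y":0,"z":35,"twist":0,"gripper":1},{"x":0,"y":0,"z":35,"twist":0,"gripper":1},{"x":0,"y":0,"z":35,"twist":0,"gripper":1},{"x":0,"y":0,"z":35,"twist":0,"gripper":1},{"x":0,"y":0,"z":0,"twist":0,"gripper":1}]'
python3 - <<'E'
from h import *
a=cv2.resize(read_camera("scene")[130:330,165:375],None,fx=1.9,fy=1.9,interpolation=2)
b=cv2.resize(read_camera("top")[110:310,145:355],None,fx=1.9,fy=1.9,interpolation=2)
cv2.imwrite("pics/end.png",np.hstack([a,b]))
E
```

```text
time_s: 19.33
tcp_pos: [0.3836, -0.3091, 0.049]
tcp_rot: [[-0.002, -1.0, 0.0], [0.003, 0.0, 1.0], [-1.0, 0.002, 0.003]]
wrist_force: [0.8, -0.4, -0.6]
opening: 1.0
time_s: 20.0
tcp_pos: [0.384, -0.1685, 0.1805]
tcp_rot: [[0.001, -1.0, 0.001], [-0.001, 0.001, 1.0], [-1.0, -0.001, -0.001]]
wrist_force: [1.5, 0.3, -0.0]
opening: 1.003
time_s: 20.67
tcp_pos: [0.3836, 0.0795, 0.1805]
tcp_rot: [[0.001, -1.0, -0.005], [0.001, -0.005, 1.0], [-1.0, -0.001, 0.001]]
wrist_force: [0.9, -0.8, 0.4]
opening: 0.999
```

View pics/end.png

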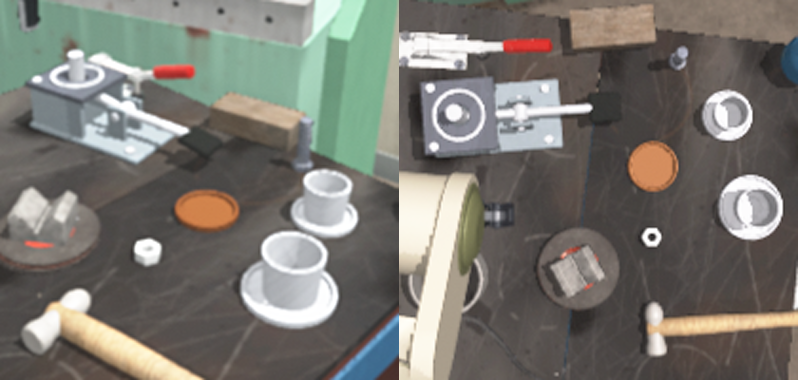

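Both cups are upright in their dishes: the small one at (327,200) and the large one at (292,275) in the scene half. The nut and bolt are where they were, the lever is down with the pin up, and the arm is clear.

```bash
python3 -m pendant '[{"x":0,"y":0,"z":0,"twist":0,"gripper":1},{"x":0,"y":0,"z":0,"twist":0,"gripper":1}]'; python3 -c "from cell import r; print(r.sign_off())"
```

```text
time_s: 20.93
tcp_pos: [0.3846, 0.074, 0.18]
tcp_rot: [[0.0, -1.0, 0.002], [-0.0, 0.002, 1.0], [-1.0, -0.0, -0.0]]
wrist_force: [-0.0, -0.1, 0.6]
opening: 1.0
the job is handed in; nothing more can be done
None
```

The job is done and handed in at about 21 s of the 59 s allowed. I pressed the lever to its end stop, which read about 33 N with almost no further travel. The large cup stayed on its seat while the small cup rose. I then stood the small cup in the small white dish and the large cup in the large white dish.

- **Last checks:** the final pictures from both cameras show both cups upright inside their dishes, the lever still down and the arm clear. The nut's pixel position matched the start to within a pixel, and the bolt stands where it was, judged by eye. The highest wrist force I read was about 35 N.
- **Disagreement:** the two cameras differed by about 3–4 mm in y, so I used the average. No check failed.
- **Pictures:** I viewed 11, one over the budget of 10.

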